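# Pack the hole saws and stack the tote on top

### The job

Gather the three hole saws into the tote that has the rings in it, each standing fully down in the ring of its own size (smallest saw in the smallest ring, and so on); leave the two sanding drums standing where they are. Then put the empty tote on top of the filled one, turned so that its cut-away front is over the other's back end and its ears rest on the rim, so that it stacks level instead of nesting onto the saws.

Things in the scene. Friction and masses are not known exactly. Their poses are not given: they have to be found in the camera images.
- lower_tote: Blue open tote, fixed to the bench. 220 mm long (x), 92 wide (y; 106 over the rim flanges), rim 85 above its underside, walls and floor 5. Origin: centre of the underside; z up. Its +x end is the front, cut away to 40 mm height in the middle. Each long rim has two notches 30 mm deep, at x = 40 to 80 and -40 to 0 mm: the upper tote's ears fall into them if both face alike, and it nests.
- upper_tote: Loose empty blue tote: 194 mm long (x), 66 wide (y), 55 tall. Origin: centre of underside. Front (+x end) cut away to 24 mm. Lift by the bar across its middle: along y, 12 thick, 58 long, z 33 to 65. Two ears each side, 25 out, at x = 60 and -20, undersides at z = 6. Turned half round, the ears rest on the lower rim: underside 79 above the lower's, 6 mm into its mouth, 8 mm play all round.
- saw_small: Hole saw, small: bright steel cup standing teeth down, 22 mm diameter, 35 mm tall, flat crown with four round windows; from it an 11 mm diameter steel shank rises 24 mm on the axis (59 mm overall): lift by the shank. Loose. Origin: centre of the underside; z up; yaw means nothing.
- saw_medium: Hole saw, medium: bright steel cup standing teeth down, 32 mm diameter, 35 mm tall, flat crown with four round windows; from it an 11 mm diameter steel shank rises 24 mm on the axis (59 mm overall): lift by the shank. Loose. Origin: centre of the underside; z up; yaw means nothing.
- saw_large: Hole saw, large: bright steel cup standing teeth down, 44 mm diameter, 35 mm tall, flat crown with four round windows; from it an 11 mm diameter steel shank rises 24 mm on the axis (59 mm overall): lift by the shank. Loose. Origin: centre of the underside; z up; yaw means nothing.
- ring_small: Ring for the small hole saw: low white plastic ring fixed on the lower tote's floor, inner diameter 36 mm (7 mm play all round the 22 mm saw), outer 42 mm, 8 mm tall. Origin: centre of its underside, on the tote's inner floor, where the saw stands. The three rings lie in a row along the tote's middle, 67 mm apart, in any order.
- ring_medium: Ring for the medium hole saw: low white plastic ring fixed on the lower tote's floor, inner diameter 46 mm (7 mm play all round the 32 mm saw), outer 52 mm, 8 mm tall. Origin: centre of its underside, on the tote's inner floor, where the saw stands. The three rings lie in a row along the tote's middle, 67 mm apart, in any order.
- ring_large: Ring for the large hole saw: low white plastic ring fixed on the lower tote's floor, inner diameter 58 mm (7 mm play all round the 44 mm saw), outer 64 mm, 8 mm tall. Origin: centre of its underside, on the tote's inner floor, where the saw stands. The three rings lie in a row along the tote's middle, 67 mm apart, in any order.
- drum_medium: Sanding drum, the thinner one, does not belong: plain dark rubber barrel 32 mm diameter, 48 mm tall, no windows or teeth, a small steel washer and 20 mm hexagon nut on top and an 11 mm shank (72 mm overall). Loose. Origin: centre of the underside, z up.
- drum_large: Sanding drum, the thicker one, does not belong: plain dark rubber barrel 44 mm diameter, 48 mm tall, no windows or teeth, a small steel washer and 20 mm hexagon nut on top and an 11 mm shank (72 mm overall). Loose. Origin: centre of the underside, z up.
There are look-alikes about, which are no part of the job. What is shaped like the ring_medium but brown is not meant.

How it is judged:
On the way, in this order (a step that is already met when the one before it is completed fails the run):
1. each hole saw stands in the ring of its own size (horizontal distance between saw_small and ring_small below 0.01 m and z of each of saw_small, saw_medium, saw_large in the frame of lower_tote below 0.009 m and angle between each of saw_small, saw_medium, saw_large's own z axis and vertical below 0.1 rad and horizontal distance between saw_medium and ring_medium below 0.01 m and horizontal distance between saw_large and ring_large below 0.01 m), for 0.2 s.
2. the second tote is stacked, turned, on the filled one and let go (z of upper_tote in the frame of lower_tote between 0.075 and 0.083 m and angle between upper_tote's own z axis and vertical below 0.04 rad and horizontal distance between upper_tote and lower_tote below 0.014 m and angle between the x axis of upper_tote and the x axis of lower_tote, either way round below 0.15 rad and contact force between upper_tote and the fingers below 0.05 N), for 0.2 s.
At the end, for the whole second after the job is handed in: Each saw upright on the lower tote's floor (4 mm), within 10 mm of its own ring's centre; upper tote stacked: underside 75 to 83 mm above the lower's, level to 0.04 rad, centred to 14 mm, in line to 0.15 rad; drums upright within 25 mm of their starts; all released and at rest (all of step 1 and all of step 2 and linear speed of each of upper_tote, saw_small, saw_medium, saw_large below 0.02 m/s and distance of each of drum_medium, drum_large from where it was at the start of the episode below 0.025 m and angle between each of drum_medium, drum_large's own z axis and vertical below 0.2 rad); the robot touches nothing.
It fails at once if the thinner sanding drum is moved by more than 25 mm or knocked over (distance of drum_medium from where it was at the start of the episode above 0.025 m or angle between drum_medium's own z axis and vertical above 0.3 rad).
It fails at once if the thicker sanding drum is moved by more than 25 mm or knocked over (distance of drum_large from where it was at the start of the episode above 0.025 m or angle between drum_large's own z axis and vertical above 0.3 rad).
It also fails if it takes over 115 s, if anything falls off the work surface, if the arm or the gripper's body presses on something with over 40 N, if the wrist force passes 120 N, or if a joint passes its speed limit or range.

### The arm

A 6-joint arm with a two-finger parallel gripper is mounted at the origin on the work surface. World frame = base frame: x ahead of the robot, y to its left, z up, the work surface at z = 0. Lengths are in m, angles in rad, forces in N, time in s.
With the tool pointing down it reaches from about 0.325 to 0.85 m from the base axis. Payload 4.4 kg.
Tool frame: the origin (TCP) lies midway between the tips of the shut fingers; the grasp point (between the pads) lies r.grip_point_offset behind it (r.grip_point_offset is the distance from the TCP to the grasp point, in m); z points along the fingers, y is the line along which they close (so a half turn about z gives the same grasp; the last joint's range is limited). The gripper opens to 94 mm and grips with 3 to 60 N. Pads are 16 mm wide; open, the fingers measure 119 mm over their backs; the gripper's body (75 mm by 177 mm) begins 78 mm behind the grasp point.
Start: joints at [-1.315, 0.207, 1.542, -0, 1.393, -0.15], TCP at [0.227, -0.528, 0.205] pointing down, gripper open.
Joint ranges: [-2.73, 2.73], [-0.86, 2.22], [0.23, 2.46], [-1.11, 4.25], [0.08, 2.63], [-2.82, 2.82]. Speed limits (rad/s): [2.79, 2.79, 3.14, 3.14, 3.14, 3.14].

### API

Orientations are given as [roll, pitch, yaw] about the fixed x, y, z axes, in that order (R = Rz(yaw) Ry(pitch) Rx(roll)).
In Python, from plant import r, eyes, ticket, cut_out gives the robot as it stands. The module is installed in compiled form; this text tells all that it offers.
- The arm moves only by the tool move_arm, never from a script. Its argument "targets" is a list of rows, each a list of 3 entries, a list of its own where there are three numbers: the finger opening in m, from 0 to 0.094, then the shift along the tool's x, y, z in m, then the turn, a rotation vector about the tool's x, y, z in rad. A call has 1 to 12 rows; each row is the pose to reach, as a shift and turn from the pose commanded when the call began, along the tool's axes at that moment; what a row does not reach only later rows make up. A row lasts 1/8 s, in which the tool goes at most 62.5 mm and 10.7 degrees, less where a joint would pass 70% of its speed; a pose out of reach is approached as far as the arm can. A call with a gripper value outside its range is refused whole. The fingers move at their own pace and stop on an object; "squeeze" is the grip in N (left out, the last holds). Time passes only in rows, so rows that repeat a pose let the fingers close. It gives the time, the measured TCP pose, the force, the opening and the grip force at its end, in the units of the state.
- r.state(): the state, without advancing time (a new reading comes with each control period).
- eyes.get_image(name): name is "side" or "top" or "wrist"; returns the picture (400x640x3 uint8, red, green, blue); there is no depth.
- eyes.calibration(name): a dict with "fx", "fy", "cx", "cy" (pixels), "distortion" ([k1, k2, p1, p2, k3] as OpenCV has them; the pictures are not rectified), "R" (3x3) and "t" (3): a world point X has camera coordinates R X + t. Camera axes: x right, y down, z forward; pixel columns grow to the right and rows downward; lengths in m; the calibration is good to about 2 mm. A picture is of the moment at which its call begins: read the wrist's pose just before it. calibration takes no time and is no camera call; for the wrist camera it gives the pose at the moment of the call.
- ticket.finish_job(): hands the job in; it is judged then, once.
Trained networks look in the newest picture that a camera, given by its name, has taken for a name from the list of things; names that differ only in an ending like _2 or _b are one class to them, and where a whole thing is asked for, a point or a joint stands for the part that bears it (a point fixed in the world has none). Each returns a list of dicts, best first, with "score" (0 to 1); they miss things now and then, are a little off and sometimes report something else, mostly with a low value. They report only what shows in the picture. A call takes as long as a camera call. They do not tell look-alikes from the thing itself.
- cut_out(name, camera): "region" (400x640 bool, what is visible of it) and "extent" ([left, top, right, bottom] in pixels, round what is visible of it).
The state is a dict: "time_s": time; "qpos": joint angles; "qd": joint speeds; "joint_efforts": joint torques, N m; "eef_pos": TCP position; "tool_rot": TCP orientation; "contact_force": force on the tool from outside, world axes, zero at the start; "wrist_torque": the same for the moment, N m; "grip_width": finger opening in m; "grasp_force": force on a finger pad.
Only numpy, scipy, OpenCV 4.12 (cv2) and the standard library are available. Lean on these libraries where they do the work, as an engineer would, in place of code of your own. Each camera call takes 0.05 s, during which the arm holds its last target. There are 200 camera calls.

## Working session

There is one attempt and no reset: what is moved stays moved. The work goes in short steps, Python scripts to look and compute and a tool call to move; the robot and the scene stay as the last step left them, time stands still between calls to the robot, and variables do not carry over. Pictures are saved under pics/ and viewed, at most 16 in all, crops included, and the job is handed in when it is done.

Besides the shell and the picture viewer there is one more tool, called after "Request:" by a JSON object that holds its "fn" and its "kwargs", one argument or row to a line. move_arm: Moves the arm, as the interface text tells. Its arguments: {"type":"object","properties":{"targets":{"type":"array"},"squeeze":{"type":"number"}},"required":["targets"]}

```bash
mkdir -p pics; python3 - <<'E'
from plant import r,eyes
import cv2
s=r.state();print(s['time_s'],s['eef_pos'],s['tool_rot'],s['grip_width'],r.grip_point_offset)
for n in ['top','side']:
    im=eyes.get_image(n);cv2.imwrite(f'pics/{n}0.png',im[:,:,::-1]);c=eyes.calibration(n);print(n,c)
E
```

```text
0.0 [ 0.2273134  -0.52731169  0.20432384] [-3.13945598e+00 -3.41267778e-04  4.06791031e-01] 0.09375326607816872 0.0188
top {'fx': 497.84930166914285, 'fy': 497.84930166914285, 'cx': 324.674192252423, 'cy': 205.0457781508608, 'distortion': array([0.00789324, 0.        , 0.        , 0.        , 0.        ]), 'R': array([[-0.11348805, -0.99352372, -0.00557576],
       [-0.97032324,  0.11204052, -0.21428889],
       [ 0.21352581, -0.01890894, -0.97675441]]), 't': array([0.0562341 , 0.56121737, 0.85390783])}
side {'fx': 397.4867215709025, 'fy': 397.4867215709025, 'cx': 319.57319999800944, 'cy': 197.65163788626035, 'distortion': array([-0.0114046,  0.       ,  0.       ,  0.       ,  0.       ]), 'R': array([[ 0.98099259, -0.19402602, -0.00272792],
       [-0.12828176, -0.63791455, -0.75934762],
       [ 0.14559302,  0.74526433, -0.65067945]]), 't': array([-0.56441087,  0.1030263 ,  0.88670305])}
```

View pics/top0.png

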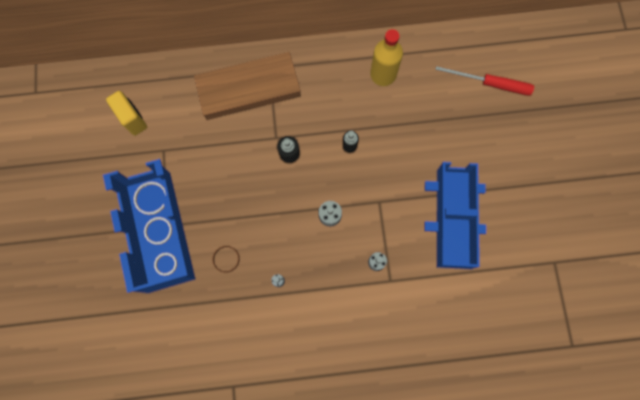

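View pics/side0.png

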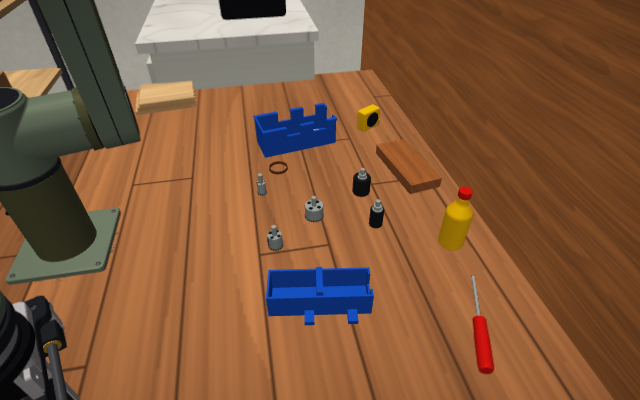

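The saws are at top (278,281) small, (377,260) medium and (330,212) large. They could be confused with the dark drums at (288,149) and (350,141), which must stay put. The white rings are at (165,264) small, (157,231) medium and (150,198) large. The brown ring at (226,259) is a decoy. The loose tote, with its bar, is at (458,216).

```bash
cat > h.py <<'E'
from plant import r,eyes,ticket,cut_out
import numpy as np,cv2
def K(c): return np.array([[c['fx'],0,c['cx']],[0,c['fy'],c['cy']],[0,0,1.]])
def toworld(px,z,c):
    p=cv2.undistortPoints(np.array(px,float).reshape(-1,1,2),K(c),c['distortion']).reshape(-1,2)
    d=np.c_[p,np.ones(len(p))]@c['R']; o=-c['R'].T@c['t']
    return o+d*((z-o[2])/d[:,2])[:,None]
def proj(X,c):
    return cv2.projectPoints(np.array(X,float).reshape(-1,1,3),cv2.Rodrigues(c['R'])[0],c['t'],K(c),c['distortion'])[0].reshape(-1,2)
def move(goal,yaw,s=None):
    """shift (tool axes) and yaw turn about tool z from the measured pose"""
    s=s or r.state(); from scipy.spatial.transform import Rotation as Ro
    R=Ro.from_euler('xyz',s['tool_rot']); d=R.inv().apply(np.array(goal)-s['eef_pos'])
    G=Ro.from_euler('xyz',[np.pi,0,yaw]); return d.round(4),(R.inv()*G).as_rotvec().round(4)
E
python3 - <<'E'
from h import *
np.set_printoptions(precision=4,suppress=True)
im=eyes.get_image('top');c=eyes.calibration('top')
for n in ['ring_small','ring_medium','ring_large','saw_small','saw_medium','saw_large','drum_medium','drum_large','upper_tote','lower_tote']:
    for k in cut_out(n,'top')[:3]:
        e=k['extent'];m=[(e[0]+e[2])/2,(e[1]+e[3])/2]
        z=.013 if 'ring' in n else .035 if 'saw' in n else .05
        print(n,round(k['score'],2),e,toworld([m],z,c)[0], k['region'].sum())
cv2.imwrite('pics/crop.png',np.hstack([cv2.resize(im[150:300,90:210],(480,600),interpolation=cv2.INTER_CUBIC),cv2.resize(im[155:280,415:495],(320,500),interpolation=cv2.INTER_CUBIC)[:600] if 0 else cv2.copyMakeBorder(cv2.resize(im[155:280,415:495],(320,500),interpolation=cv2.INTER_CUBIC),0,100,0,0,0)])[:,:,::-1])
E
```

```text
ring_small 0.52 [173.6, 257.8, 180.8, 260.1] [0.5027 0.2801 0.013 ] 9
ring_small 0.23 [135.8, 184.4, 161.9, 210.9] [0.6283 0.3289 0.013 ] 65
ring_medium 0.68 [145.1, 219.1, 173.3, 244.6] [0.5586 0.3118 0.013 ] 240
ring_large 0.67 [135.5, 186.5, 165.3, 212.1] [0.6247 0.3261 0.013 ] 150
saw_small 0.69 [270.6, 275.1, 285.4, 290.4] [0.4349 0.0927 0.035 ] 130
saw_small 0.19 [319.3, 202.4, 341.9, 229.2] [ 0.5478 -0.0174  0.035 ] 483
saw_medium 0.64 [370.5, 250.2, 386.1, 271.6] [ 0.4535 -0.0949  0.035 ] 257
saw_large 0.68 [317.3, 202.6, 340.2, 226.4] [ 0.5507 -0.0142  0.035 ] 484
drum_medium 0.77 [345.6, 131.6, 357.8, 154.6] [ 0.6809 -0.0735  0.05  ] 291
drum_large 0.93 [277.2, 138.0, 301.5, 164.3] [0.6786 0.0466 0.05  ] 536
upper_tote 0.9 [422.4, 162.9, 486.7, 268.7] [ 0.5186 -0.2445  0.05  ] 4743
upper_tote 0.66 [321.2, 203.5, 340.5, 226.5] [ 0.5463 -0.0176  0.05  ] 494
lower_tote 0.83 [101.9, 159.5, 197.1, 293.5] [0.5632 0.3173 0.05  ] 7588
```

View pics/crop.png

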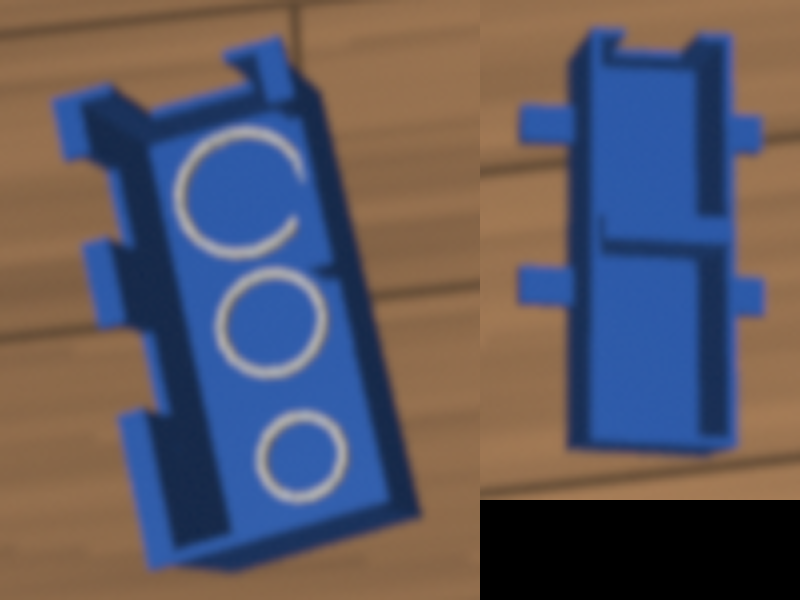

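The crop shows the lower tote's cut-away front at the top, which is world +x. The rings from front to back are large, medium and small. The upper tote also has its front and ears toward +x, so it needs a half turn.

```bash
python3 - <<'E'
from h import *
np.set_printoptions(precision=4,suppress=True)
c=eyes.calibration('top')
w=toworld([[150,198.2],[158,230.5],[165.25,264.25]],.011,c);print('rings',w,np.linalg.norm(w[0]-w[2])); d=w[0]-w[2];print('lower yaw',np.arctan2(d[1],d[0]),w.mean(0))
for z in (.012,.02):
    e=toworld([[424.75,185.75],[424.5,226.5],[485.5,188.5],[486,229]],z,c);d=(e[0]-e[1]+e[2]-e[3])/2
    y=e[0]+e[1]-e[2]-e[3]
    print('upper',np.linalg.norm(d),np.linalg.norm(y)/2,'yaws',np.arctan2(d[1],d[0]),np.arctan2(-y[0],y[1]),'origin',e.mean(0)-20e-3*d/np.linalg.norm(d))
    
im=eyes.get_image('top')
t=[]
for a,b,n in [(270,274,'s'),(368,250,'m'),(318,200,'l')]:
    t.append(cv2.resize(im[b-2:b+30,a-4:a+28],(260,260),interpolation=cv2.INTER_CUBIC))
cv2.imwrite('pics/saws.png',np.hstack(t)[:,:,::-1])
E
```

```text
rings [[0.6275 0.3274 0.011 ]
 [0.5619 0.3146 0.011 ]
 [0.4955 0.3037 0.011 ]] 0.13410035193763203
lower yaw 0.1780091785349561 [0.5616 0.3152 0.011 ]
upper 0.0804016018880998 0.11764983817172762 yaws -0.16671864150300056 -0.15907068885502032 origin [ 0.5217 -0.2558  0.012 ]
upper 0.0797192453022828 0.11665136127560166 yaws -0.16671864150300045 -0.15907068885502038 origin [ 0.5202 -0.2535  0.02  ]
```

View pics/saws.png

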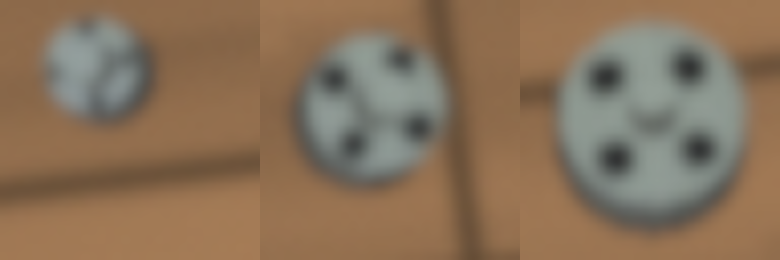

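The three bright cups with windows are confirmed. Crown centres in the top picture are about (277.4,280.6), (377.8,261.3) and (330.2,211.9).

```bash
python3 - <<'E'
from h import *
np.set_printoptions(precision=4,suppress=True)
c=eyes.calibration('top')
w=toworld([[277.4,280.6],[377.8,261.3],[330.2,211.9]],.035,c);print(w)
# go above the large saw
print(move([*w[2][:2],.20],.178)); print(r.state()['qpos'])
print(eyes.calibration('wrist'),r.state()['eef_pos'])
E
```

```text
[[ 0.4389  0.0934  0.035 ]
 [ 0.4529 -0.0939  0.035 ]
 [ 0.5553 -0.0175  0.035 ]]
(array([ 0.5031, -0.3392,  0.0055]), array([ 0.0001, -0.    ,  0.2288]))
[-1.3145  0.2066  1.5414  0.      1.3935 -0.1505]
{'fx': 310.2257295454398, 'fy': 310.2257295454398, 'cx': 326.9518490945032, 'cy': 203.6583688023644, 'distortion': array([-0.046,  0.   ,  0.   ,  0.   ,  0.   ]), 'R': array([[ 0.3958, -0.9183,  0.0011],
       [-0.8905, -0.3835,  0.2447],
       [-0.2243, -0.0979, -0.9696]]), 't': array([-0.5766, -0.0246,  0.3901])} [ 0.2275 -0.5281  0.2055]
```

Request:
{"fn": "move_arm", "kwargs": {
  "targets": [
    [0.045,[0.503,-0.339,0.005],[0,0,0.229]],
    [0.045,[0.503,-0.339,0.005],[0,0,0.229]],
    [0.045,[0.503,-0.339,0.005],[0,0,0.229]],
    [0.045,[0.503,-0.339,0.005],[0,0,0.229]],
    [0.045,[0.503,-0.339,0.005],[0,0,0.229]],
    [0.045,[0.503,-0.339,0.005],[0,0,0.229]],
    [0.045,[0.503,-0.339,0.005],[0,0,0.229]],
    [0.045,[0.503,-0.339,0.005],[0,0,0.229]],
    [0.045,[0.503,-0.339,0.005],[0,0,0.229]],
    [0.045,[0.503,-0.339,0.005],[0,0,0.229]],
    [0.045,[0.503,-0.339,0.005],[0,0,0.229]],
    [0.045,[0.503,-0.339,0.005],[0,0,0.229]]
  ],
  "squeeze": 20
}}

```text
time_s: 2.2
eef_pos: [0.5549, -0.0181, 0.2002]
tool_rot: [3.141, 0.001, 0.178]
contact_force: [-0.9, -0.3, -0.5]
grip_width: 0.0449
grasp_force: 0.0
```

```bash
cat >> h.py <<'E'
def look(name,marks):
    c=eyes.calibration('wrist');s=r.state();im=eyes.get_image('wrist').copy()
    for m in marks:
        p=proj([m],c)[0];cv2.drawMarker(im,tuple(int(round(v)) for v in p),(255,0,0),0,8,1)
    cv2.imwrite(f'pics/{name}.png',im[:,:,::-1]);return im,c,s
E
python3 - <<'E'
from h import *
np.set_printoptions(precision=4,suppress=True)
im,c,s=look('w1',[[.5553,-.0175,.059],[.4529,-.0939,.059],[.4389,.0934,.059]])
print(s['time_s'],s['eef_pos'],s['tool_rot'],s['grip_width'],s['qpos'])
for n in ['saw_large','saw_small','saw_medium']:
    for k in cut_out(n,'wrist')[:2]: print(n,k['score'],k['extent'])
E
```

```text
2.2 [ 0.5549 -0.0181  0.2002] [3.1412 0.0009 0.1781] 0.044883195767961286 [-0.188   0.1697  1.596  -0.0006  1.3765  1.2048]
saw_large 0.92 [304.6, 167.5, 346.1, 206.9]
saw_small 0.72 [211.1, 243.4, 236.7, 269.1]
saw_medium 0.59 [453.3, 164.4, 588.2, 296.8]
saw_medium 0.51 [356.8, 260.3, 371.8, 291.1]
```

View pics/w1.png

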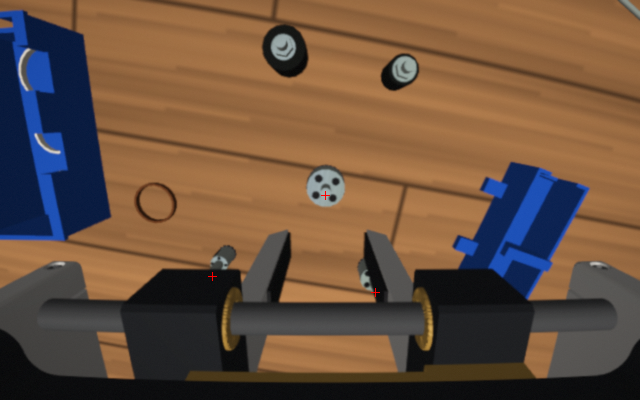

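The wrist view shows the large saw's shank top near (325,187), against a predicted mark at (325,195). The small saw is near (222,257), and the medium is partly hidden at (366,276). The predictions are about 1 cm too near, so I'll refine them.

```bash
python3 - <<'E'
from h import *
np.set_printoptions(precision=4,suppress=True)
c=eyes.calibration('wrist');ct=eyes.calibration('top');cs=eyes.calibration('side')
print(toworld([[325,187]],.059,c),toworld([[325.4,187.2]],.035,c))
a=eyes.get_image('wrist')[150:220,290:360];b=eyes.get_image('side')
import numpy as np
S=np.hstack([cv2.resize(a,(300,300),interpolation=cv2.INTER_CUBIC)]+[cv2.resize(b[y-30:y+30,x-30:x+30],(240,300),interpolation=cv2.INTER_CUBIC)for x,y in [(262,185),(275,238)]])
cv2.imwrite('pics/c2.png',S[:,:,::-1])
E
```

```text
[[ 0.5637 -0.0166  0.059 ]] [[ 0.5589 -0.0178  0.035 ]]
```

View pics/c2.png

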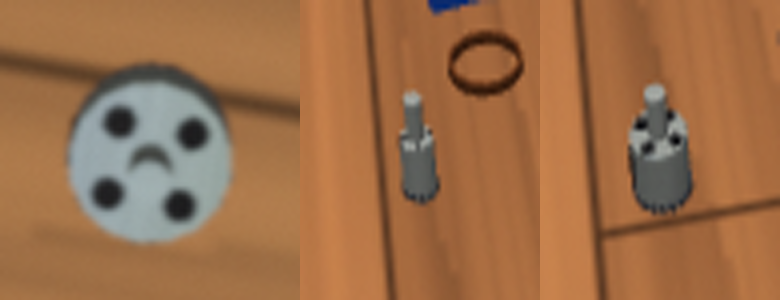

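```bash
python3 - <<'E'
from h import *
np.set_printoptions(precision=4,suppress=True)
c=eyes.calibration('wrist');cs=eyes.calibration('side')
print('L',toworld([[325,188.1]],.035,c),toworld([[325,189.7]],.059,c))
print('S,M',toworld([[260,174.6],[273.5,226.4]],.059,cs),toworld([[261.5,182.4],[274.5,235.2]],.035,cs))
E
```

```text
L [[ 0.558  -0.0173  0.035 ]] [[ 0.561  -0.0169  0.059 ]]
S,M [[ 0.4437  0.0913  0.059 ]
 [ 0.4568 -0.0962  0.059 ]] [[ 0.4449  0.0903  0.035 ]
 [ 0.4568 -0.0989  0.035 ]]
```

Request:
{"fn": "move_arm", "kwargs": {
  "targets": [
    [0.045,[0.002,0,0.05],[0,0,0]],
    [0.045,[0.002,0,0.1],[0,0,0]],
    [0.045,[0.002,0,0.135],[0,0,0]],
    [0.045,[0.002,0,0.15],[0,0,0]],
    [0.045,[0.002,0,0.161],[0,0,0]],
    [0.045,[0.002,0,0.161],[0,0,0]],
    [0.0,[0.002,0,0.161],[0,0,0]],
    [0.0,[0.002,0,0.161],[0,0,0]],
    [0.0,[0.002,0,0.161],[0,0,0]],
    [0.0,[0.002,0,0.161],[0,0,0]],
    [0.0,[0.002,0,0.161],[0,0,0]],
    [0.0,[0.002,0,0.161],[0,0,0]]
  ],
  "squeeze": 25
}}

```text
time_s: 4.0
eef_pos: [0.5574, -0.0173, 0.0396]
tool_rot: [-3.141, -0.0, 0.178]
contact_force: [-1.0, 0.3, 0.9]
grip_width: 0.0104
grasp_force: 24.9
```

Request:
{"fn": "move_arm", "kwargs": {
  "targets": [
    [0.0,[0,0,-0.05],[0,0,0]],
    [0.0,[0,0,-0.1],[0,0,0]],
    [0.0,[0,0,-0.14],[0,0,0]],
    [0.0,[0.02,-0.05,-0.14],[0,0,0]],
    [0.0,[0.05,-0.11,-0.14],[0,0,0]],
    [0.0,[0.07,-0.17,-0.14],[0,0,0]],
    [0.0,[0.09,-0.22,-0.14],[0,0,0]],
    [0.0,[0.11,-0.27,-0.14],[0,0,0]],
    [0.0,[0.13,-0.31,-0.14],[0,0,0]],
    [0.0,[0.13,-0.326,-0.14],[0,0,0]],
    [0.0,[0.13,-0.326,-0.14],[0,0,0]],
    [0.0,[0.13,-0.326,-0.14],[0,0,0]]
  ]
}}

```text
time_s: 5.5
eef_pos: [0.6274, 0.3249, 0.1791]
tool_rot: [3.141, 0.001, 0.177]
contact_force: [0.4, -0.3, -0.7]
grip_width: 0.0101
grasp_force: 25.0
```

```bash
python3 - <<'E'
from h import *
np.set_printoptions(precision=4,suppress=True)
y=.178;u=np.array([np.cos(y),np.sin(y)]);v=np.array([-u[1],u[0]]);o=np.array([.5616,.3152])
L=lambda x,yy,z:[*(o+u*x+v*yy),z]
im,c,s=look('w2',[L(67,0,.013) if 0 else L(.067,0,.013),L(.067-.0305,0,.013),L(.067,.0305,.013),L(.067,-.0305,.013),L(.0975,0,.013),L(.11,.041,.085),L(.11,-.041,.085),L(.0,0,.013),L(.023,0,.013),L(.0,.023,.013),L(0,-.023,.013)])
print(s['eef_pos'],s['tool_rot'],s['grip_width'],s['grasp_force'],s['qpos'])
E
```

```text
[0.6274 0.3249 0.1791] [3.1406 0.001  0.1766] 0.010074997297079152 24.96727466583252 [ 0.3559  0.5027  1.2029 -0.0008  1.4371  1.7502]
```

View pics/w2.png

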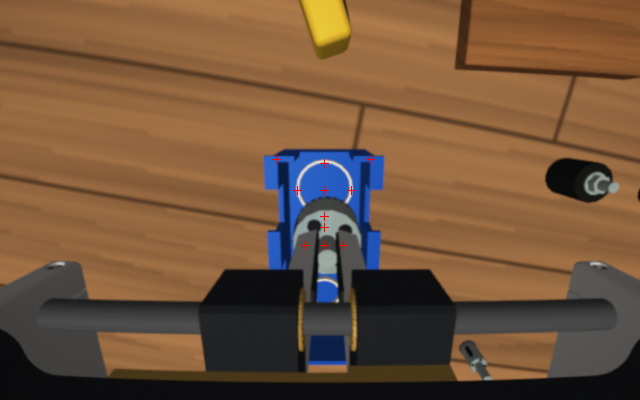

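The predicted marks land on the large white ring at (297,190), (351,190) and (324,162). The saw is held straight, so I'll lower it.

Request:
{"fn": "move_arm", "kwargs": {
  "targets": [
    [0.0,[0.0,-0.002,0.03],[0,0,0]],
    [0.0,[0.0,-0.002,0.07],[0,0,0]],
    [0.0,[0.0,-0.002,0.105],[0,0,0]],
    [0.0,[0.0,-0.002,0.125],[0,0,0]],
    [0.0,[0.0,-0.002,0.1335],[0,0,0]],
    [0.0,[0.0,-0.002,0.1335],[0,0,0]],
    [0.0,[0.0,-0.002,0.1335],[0,0,0]],
    [0.03,[0.0,-0.002,0.1335],[0,0,0]],
    [0.03,[0.0,-0.002,0.1335],[0,0,0]],
    [0.03,[0.0,-0.002,0.1335],[0,0,0]],
    [0.03,[0.0,-0.002,0.08],[0,0,0]],
    [0.03,[0.0,-0.002,0.02],[0,0,0]]
  ]
}}

```text
time_s: 7.05
eef_pos: [0.626, 0.328, 0.1587]
tool_rot: [3.141, 0.004, 0.178]
contact_force: [0.9, 1.4, 0.2]
grip_width: 0.0297
grasp_force: 0.0
```

```bash
python3 - <<'E'
from h import *
np.set_printoptions(precision=4,suppress=True)
s=r.state();print(s['eef_pos'])
# medium saw: average of top and side crown fixes
print(move([.455,-.095,.17],.178))
E
```

```text
[0.626  0.328  0.1587]
(array([-0.2431,  0.3861, -0.01  ]), array([ 0.0007,  0.004 , -0.0002]))
```

Request:
{"fn": "move_arm", "kwargs": {
  "targets": [
    [0.045,[0.0,0.0,-0.03],[0,0.004,0]],
    [0.045,[-0.243,0.386,-0.03],[0,0.004,0]],
    [0.045,[-0.243,0.386,-0.03],[0,0.004,0]],
    [0.045,[-0.243,0.386,-0.03],[0,0.004,0]],
    [0.045,[-0.243,0.386,-0.03],[0,0.004,0]],
    [0.045,[-0.243,0.386,-0.03],[0,0.004,0]],
    [0.045,[-0.243,0.386,-0.03],[0,0.004,0]],
    [0.045,[-0.243,0.386,-0.03],[0,0.004,0]],
    [0.045,[-0.243,0.386,-0.03],[0,0.004,0]],
    [0.045,[-0.243,0.386,-0.03],[0,0.004,0]],
    [0.045,[-0.243,0.386,-0.03],[0,0.004,0]],
    [0.045,[-0.243,0.386,-0.03],[0,0.004,0]]
  ]
}}

```text
time_s: 8.55
eef_pos: [0.4567, -0.0934, 0.1895]
tool_rot: [-3.141, -0.004, 0.18]
contact_force: [-0.6, -0.1, 0.0]
grip_width: 0.0451
grasp_force: 0.0
```

```bash
cat >> h.py <<'E'
def sawfix(name):
    im=eyes.get_image('wrist');c=eyes.calibration('wrist');s=r.state()
    for k in cut_out(name,'wrist')[:3]:
        e=k['extent'];m=[(e[0]+e[2])/2,(e[1]+e[3])/2]
        w=toworld([m],.03,c)[0];print(name,round(k['score'],2),e,w,'move',move([*w[:2],.039],.178)[0])
    # bright crown
    print(s['eef_pos'],s['tool_rot'])
E
python3 - <<'E'
from h import *
np.set_printoptions(precision=4,suppress=True)
sawfix('saw_medium'); look('w3',[[.455,-.095,.035]])
im=cv2.imread('pics/w3.png')[130:280,225:425];cv2.imwrite('pics/w3c.png',cv2.resize(im,(600,450),interpolation=cv2.INTER_CUBIC))
E
```

```text
saw_medium 0.88 [314.1, 173.4, 339.0, 211.4] [ 0.457  -0.0942  0.03  ] move [-0.0004  0.0008  0.1504]
[ 0.4567 -0.0934  0.1894] [-3.1414 -0.004   0.1798]
```

View pics/w3c.png

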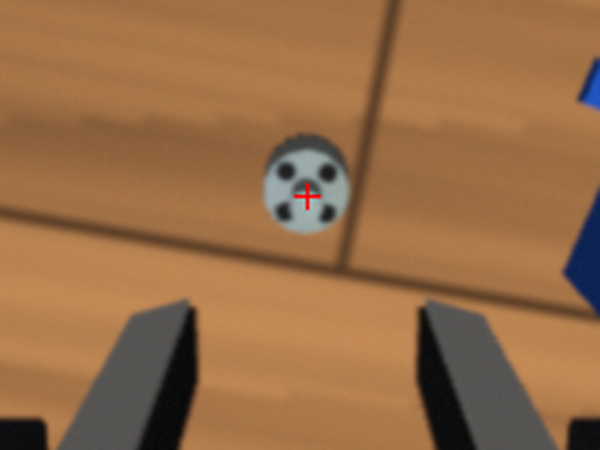

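The medium saw's crown centre is 5 zoomed pixels (under 2 mm) ahead of the mark. It lies directly under the grasp, so I'll go down.

Request:
{"fn": "move_arm", "kwargs": {
  "targets": [
    [0.045,[0,0.001,0.05],[0,-0.004,0]],
    [0.045,[0,0.001,0.1],[0,-0.004,0]],
    [0.045,[0,0.001,0.13],[0,-0.004,0]],
    [0.045,[0,0.001,0.145],[0,-0.004,0]],
    [0.045,[0,0.001,0.15],[0,-0.004,0]],
    [0.045,[0,0.001,0.15],[0,-0.004,0]],
    [0.0,[0,0.001,0.15],[0,-0.004,0]],
    [0.0,[0,0.001,0.15],[0,-0.004,0]],
    [0.0,[0,0.001,0.15],[0,-0.004,0]],
    [0.0,[0,0.001,0.15],[0,-0.004,0]],
    [0.0,[0,0.001,0.15],[0,-0.004,0]],
    [0.0,[0,0.001,0.15],[0,-0.004,0]]
  ]
}}

```text
time_s: 10.2
eef_pos: [0.457, -0.0953, 0.0394]
tool_rot: [-3.141, 0.0, 0.178]
contact_force: [0.3, -0.8, -0.9]
grip_width: 0.0102
grasp_force: 25.0
```

```bash
python3 - <<'E'
from h import *
np.set_printoptions(precision=4,suppress=True)
print(r.state()['eef_pos'],move([.5616,.3152,.179],.178))
E
```

```text
[ 0.457  -0.0953  0.0394] (array([ 0.1755, -0.3855, -0.1396]), array([-0.0001,  0.0002, -0.0002]))
```

Request:
{"fn": "move_arm", "kwargs": {
  "targets": [
    [0.0,[0,0,-0.05],[0,0,0]],
    [0.0,[0,0,-0.1],[0,0,0]],
    [0.0,[0,0,-0.14],[0,0,0]],
    [0.0,[0.176,-0.386,-0.14],[0,0,0]],
    [0.0,[0.176,-0.386,-0.14],[0,0,0]],
    [0.0,[0.176,-0.386,-0.14],[0,0,0]],
    [0.0,[0.176,-0.386,-0.14],[0,0,0]],
    [0.0,[0.176,-0.386,-0.14],[0,0,0]],
    [0.0,[0.176,-0.386,-0.14],[0,0,0]],
    [0.0,[0.176,-0.386,-0.14],[0,0,0]],
    [0.0,[0.176,-0.386,-0.14],[0,0,0]],
    [0.0,[0.176,-0.386,-0.14],[0,0,0]]
  ]
}}

```text
time_s: 11.7
eef_pos: [0.5614, 0.3151, 0.1785]
tool_rot: [3.141, 0.002, 0.178]
contact_force: [-0.2, -0.4, -1.5]
grip_width: 0.0104
grasp_force: 25.0
```

```bash
python3 - <<'E'
from h import *
np.set_printoptions(precision=4,suppress=True)
s=r.state();print(s['eef_pos'],s['grip_width'],move([.5616,.3152,.0449],.178))
y=.178;u=np.array([np.cos(y),np.sin(y)]);v=np.array([-u[1],u[0]]);o=np.array([.5616,.3152])
L=lambda x,yy,z:[*(o+u*x+v*yy),z]
im,c,s=look('w4',[L(.067,0,.064),L(.0975,0,.013),L(.067,.0305,.013),L(.067,-.0305,.013),L(.024,0,.013)])
im=cv2.imread('pics/w4.png')[100:300,200:450];cv2.imwrite('pics/w4c.png',cv2.resize(im,(750,600),interpolation=cv2.INTER_CUBIC))
E
```

```text
[0.5614 0.3151 0.1785] 0.010355544428767578 (array([ 0.0004, -0.0002,  0.1336]), array([0.0011, 0.0019, 0.0001]))
```

View pics/w4c.png

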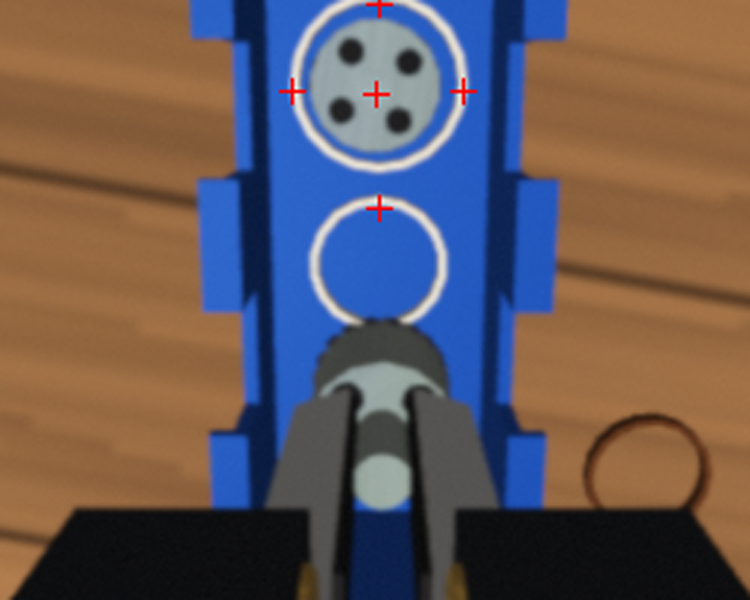

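The large saw stands inside its ring. The medium ring is centred under the held saw, about 2 mm ahead of the prediction, so I'll lower with a small forward correction.

Request:
{"fn": "move_arm", "kwargs": {
  "targets": [
    [0.0,[0.002,0,0.03],[0,0.002,0]],
    [0.0,[0.002,0,0.07],[0,0.002,0]],
    [0.0,[0.002,0,0.105],[0,0.002,0]],
    [0.0,[0.002,0,0.125],[0,0.002,0]],
    [0.0,[0.002,0,0.133],[0,0.002,0]],
    [0.0,[0.002,0,0.133],[0,0.002,0]],
    [0.0,[0.002,0,0.133],[0,0.002,0]],
    [0.03,[0.002,0,0.133],[0,0.002,0]],
    [0.03,[0.002,0,0.133],[0,0.002,0]],
    [0.03,[0.002,0,0.133],[0,0.002,0]],
    [0.03,[0.002,0,0.08],[0,0.002,0]],
    [0.03,[0.002,0,0.02],[0,0.002,0]]
  ]
}}

```text
time_s: 13.25
eef_pos: [0.5627, 0.3156, 0.159]
tool_rot: [3.141, 0.002, 0.178]
contact_force: [1.2, 0.7, 1.3]
grip_width: 0.0303
grasp_force: 0.0
```

```bash
python3 - <<'E'
from h import *
np.set_printoptions(precision=4,suppress=True)
print(r.state()['eef_pos'],move([.443,.092,.19],.178))
E
```

```text
[0.5627 0.3156 0.159 ] (array([-0.1575,  0.1989, -0.0306]), array([ 0.0008,  0.0019, -0.0002]))
```

Request:
{"fn": "move_arm", "kwargs": {
  "targets": [
    [0.045,[0,0,-0.03],[0,0.002,0]],
    [0.045,[-0.158,0.199,-0.031],[0,0.002,0]],
    [0.045,[-0.158,0.199,-0.031],[0,0.002,0]],
    [0.045,[-0.158,0.199,-0.031],[0,0.002,0]],
    [0.045,[-0.158,0.199,-0.031],[0,0.002,0]],
    [0.045,[-0.158,0.199,-0.031],[0,0.002,0]],
    [0.045,[-0.158,0.199,-0.031],[0,0.002,0]],
    [0.045,[-0.158,0.199,-0.031],[0,0.002,0]]
  ]
}}

```text
time_s: 14.25
eef_pos: [0.4446, 0.0933, 0.1905]
tool_rot: [-3.141, -0.005, 0.179]
contact_force: [-1.5, -0.0, -0.1]
grip_width: 0.0449
grasp_force: 0.0
```

```bash
python3 - <<'E'
from h import *
np.set_printoptions(precision=4,suppress=True)
sawfix('saw_small')
im=eyes.get_image('wrist');k=cut_out('saw_small','wrist')[0];ys,xs=np.where(k['region']);print(xs.mean(),ys.mean())
e=k['extent'];c=eyes.calibration('wrist');h=(e[2]-e[0])/2
# crown disc touches the lower edge of the region
w=toworld([[(e[0]+e[2])/2,e[3]-h]],.035,c)[0];print('crown',w)
E
```

```text
saw_small 0.91 [316.0, 177.4, 334.7, 205.2] [0.4456 0.0941 0.03  ] move [ 0.0009 -0.0005  0.1512]
[0.4445 0.0933 0.1904] [-3.1414 -0.0046  0.1796]
324.2923832923833 191.65847665847667
crown [0.4389 0.0918 0.035 ]
```

Request:
{"fn": "move_arm", "kwargs": {
  "targets": [
    [0.045,[-0.001,0,0.05],[0,-0.004,0]],
    [0.045,[-0.001,0,0.1],[0,-0.004,0]],
    [0.045,[-0.001,0,0.13],[0,-0.004,0]],
    [0.045,[-0.001,0,0.145],[0,-0.004,0]],
    [0.045,[-0.001,0,0.151],[0,-0.004,0]],
    [0.045,[-0.001,0,0.151],[0,-0.004,0]],
    [0.0,[-0.001,0,0.151],[0,-0.004,0]],
    [0.0,[-0.001,0,0.151],[0,-0.004,0]],
    [0.0,[-0.001,0,0.151],[0,-0.004,0]],
    [0.0,[-0.001,0,0.151],[0,-0.004,0]],
    [0.0,[-0.001,0,0.151],[0,-0.004,0]],
    [0.0,[-0.001,0,0.151],[0,-0.004,0]]
  ]
}}

```text
time_s: 15.95
eef_pos: [0.4435, 0.0922, 0.0394]
tool_rot: [3.142, -0.001, 0.178]
contact_force: [-0.6, 0.8, 0.8]
grip_width: 0.0104
grasp_force: 25.0
```

```bash
python3 - <<'E'
from h import *
np.set_printoptions(precision=4,suppress=True)
o=np.array([.5630,.3156]);u=np.array([np.cos(.178),np.sin(.178)])
print(r.state()['eef_pos'],o-.067*u,move([*(o-.067*u),.179],.178))
E
```

```text
[0.4435 0.0922 0.0394] [0.4971 0.3037] (array([ 0.0901, -0.1988, -0.1396]), array([ 0.0001, -0.0005, -0.0002]))
```

Request:
{"fn": "move_arm", "kwargs": {
  "targets": [
    [0.0,[0,0,-0.05],[0,0,0]],
    [0.0,[0,0,-0.1],[0,0,0]],
    [0.0,[0,0,-0.14],[0,0,0]],
    [0.0,[0.09,-0.199,-0.14],[0,0,0]],
    [0.0,[0.09,-0.199,-0.14],[0,0,0]],
    [0.0,[0.09,-0.199,-0.14],[0,0,0]],
    [0.0,[0.09,-0.199,-0.14],[0,0,0]],
    [0.0,[0.09,-0.199,-0.14],[0,0,0]],
    [0.0,[0.09,-0.199,-0.14],[0,0,0]],
    [0.0,[0.09,-0.199,-0.14],[0,0,0]]
  ]
}}

```text
time_s: 17.2
eef_pos: [0.4964, 0.3026, 0.179]
tool_rot: [3.141, 0.001, 0.176]
contact_force: [-0.6, -0.2, 0.4]
grip_width: 0.0101
grasp_force: 25.0
```

```bash
python3 - <<'E'
from h import *
np.set_printoptions(precision=4,suppress=True)
s=r.state();print(s['eef_pos'],s['grip_width'],move([.4971,.3037,.0449],.178))
im,c,s=look('w5',[[.4971,.3037,.013]])
im=cv2.imread('pics/w5.png')[100:320,200:450];cv2.imwrite('pics/w5c.png',cv2.resize(im,(680,600),interpolation=cv2.INTER_CUBIC))
E
```

```text
[0.4964 0.3026 0.179 ] 0.010135468195813903 (array([ 0.001 , -0.0011,  0.1341]), array([ 0.0005,  0.0007, -0.0017]))
```

View pics/w5c.png

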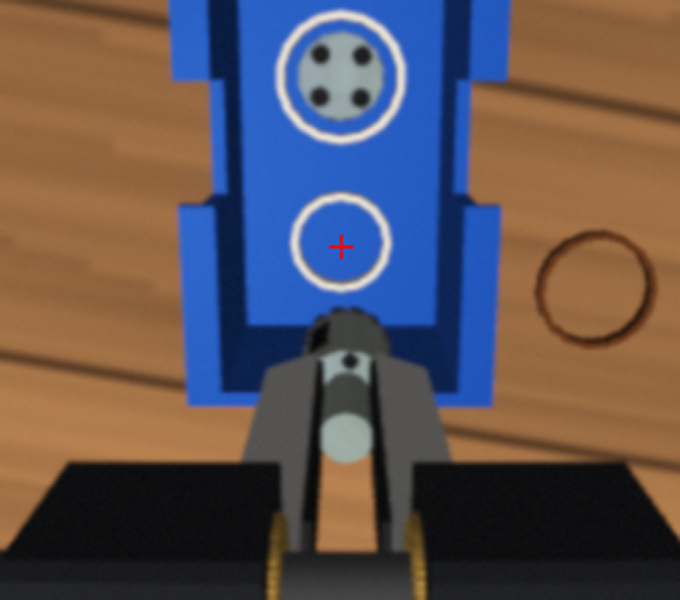

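The medium saw is well centred. The small ring is at (341,242) in the crop and the mark at (341,246), so I'll lower.

Request:
{"fn": "move_arm", "kwargs": {
  "targets": [
    [0.0,[0.002,-0.001,0.03],[0,0.001,0]],
    [0.0,[0.002,-0.001,0.07],[0,0.001,0]],
    [0.0,[0.002,-0.001,0.105],[0,0.001,0]],
    [0.0,[0.002,-0.001,0.125],[0,0.001,0]],
    [0.0,[0.002,-0.001,0.1335],[0,0.001,0]],
    [0.0,[0.002,-0.001,0.1335],[0,0.001,0]],
    [0.0,[0.002,-0.001,0.1335],[0,0.001,0]],
    [0.03,[0.002,-0.001,0.1335],[0,0.001,0]],
    [0.03,[0.002,-0.001,0.1335],[0,0.001,0]],
    [0.03,[0.002,-0.001,0.1335],[0,0.001,0]],
    [0.03,[0.002,-0.001,0.08],[0,0.001,0]],
    [0.03,[0.002,-0.001,-0.02],[0,0.001,0]]
  ]
}}

```text
time_s: 18.75
eef_pos: [0.497, 0.3047, 0.1611]
tool_rot: [3.141, 0.003, 0.178]
contact_force: [0.8, 0.2, 1.1]
grip_width: 0.03
grasp_force: 0.0
```

```bash
python3 - <<'E'
from h import *
np.set_printoptions(precision=4,suppress=True)
s=r.state();print(s['eef_pos'],move([.521,-.2545,.22],-1.734))
E
```

```text
[0.497  0.3047 0.1611] (array([-0.0755,  0.5547, -0.0581]), array([0.0037, 0.0013, 1.9118]))
```

Request:
{"fn": "move_arm", "kwargs": {
  "targets": [
    [0.06,[0,0,-0.058],[0,0,0]],
    [0.06,[-0.075,0.555,-0.058],[0,0,1.912]],
    [0.06,[-0.075,0.555,-0.058],[0,0,1.912]],
    [0.06,[-0.075,0.555,-0.058],[0,0,1.912]],
    [0.06,[-0.075,0.555,-0.058],[0,0,1.912]],
    [0.06,[-0.075,0.555,-0.058],[0,0,1.912]],
    [0.06,[-0.075,0.555,-0.058],[0,0,1.912]],
    [0.06,[-0.075,0.555,-0.058],[0,0,1.912]],
    [0.06,[-0.075,0.555,-0.058],[0,0,1.912]],
    [0.06,[-0.075,0.555,-0.058],[0,0,1.912]],
    [0.06,[-0.075,0.555,-0.058],[0,0,1.912]],
    [0.06,[-0.075,0.555,-0.058],[0,0,1.912]]
  ]
}}

```text
time_s: 20.25
eef_pos: [0.5224, -0.2549, 0.2193]
tool_rot: [-3.141, 0.001, -1.735]
contact_force: [0.1, -0.9, 0.2]
grip_width: 0.0598
grasp_force: 0.0
```

```bash
python3 - <<'E'
from h import *
np.set_printoptions(precision=4,suppress=True)
s=r.state();print(s['eef_pos'],s['tool_rot'],s['qpos'],move([.521,-.2545,.22],-1.734))
y=-.163;u=np.array([np.cos(y),np.sin(y)]);v=np.array([-u[1],u[0]]);o=np.array([.521,-.2545])
L=lambda x,yy,z:[*(o+u*x+v*yy),z]
im,c,s=look('w6',[L(0,.029,.065),L(0,-.029,.065),L(-.097,.033,.055),L(.06,.058,.012),L(-.02,-.058,.012),L(.06,-.058,.012),L(-.02,.058,.012)])
a=cv2.imread('pics/w6.png');cv2.imwrite('pics/w6.png',cv2.resize(a,(800,500)))
t=eyes.get_image('top')[150:300,90:210];cv2.imwrite('pics/t6.png',cv2.resize(t,(480,600),interpolation=cv2.INTER_CUBIC)[:,:,::-1])
E
```

```text
[ 0.5224 -0.2549  0.2193] [-3.1412  0.0008 -1.7354] [-0.6033  0.2092  1.5095  0.0009  1.4228  2.7028] (array([-0.0001,  0.0014, -0.0007]), array([-0.0004,  0.0008, -0.0014]))
```

View pics/w6.png

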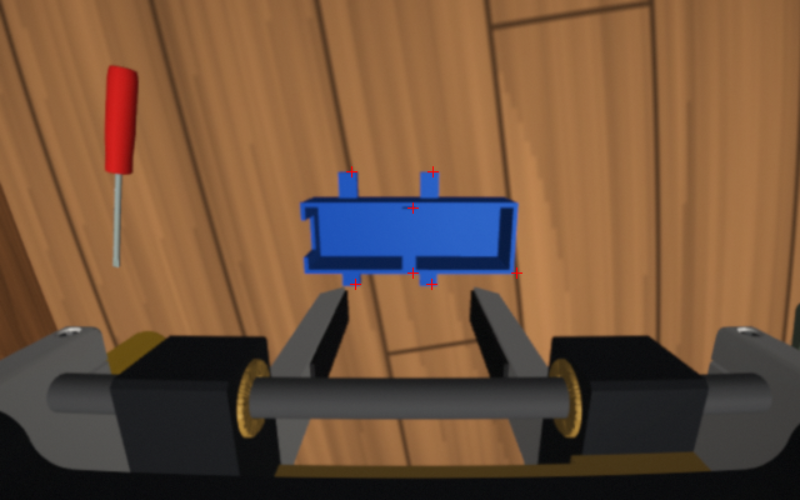

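View pics/t6.png

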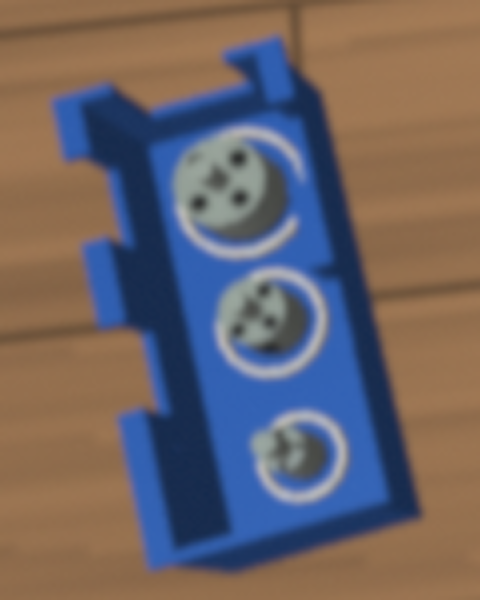

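All three saws stand in their own rings. For the upper tote, the ears and bar are about 3–4 px (about 3.5 mm) left of the marks, so its origin is near (0.5245,-0.255). I'll grip the bar there.

Request:
{"fn": "move_arm", "kwargs": {
  "targets": [
    [0.06,[0,-0.002,0.06],[0,0,0]],
    [0.06,[0,-0.002,0.12],[0,0,0]],
    [0.06,[0,-0.002,0.155],[0,0,0]],
    [0.06,[0,-0.002,0.175],[0,0,0]],
    [0.06,[0,-0.002,0.183],[0,0,0]],
    [0.06,[0,-0.002,0.183],[0,0,0]],
    [0.0,[0,-0.002,0.183],[0,0,0]],
    [0.0,[0,-0.002,0.183],[0,0,0]],
    [0.0,[0,-0.002,0.183],[0,0,0]],
    [0.0,[0,-0.002,0.183],[0,0,0]],
    [0.0,[0,-0.002,0.183],[0,0,0]],
    [0.0,[0,-0.002,0.183],[0,0,0]]
  ],
  "squeeze": 45
}}

```text
time_s: 21.85
eef_pos: [0.5244, -0.2544, 0.0365]
tool_rot: [3.141, 0.0, -1.734]
contact_force: [-1.8, 0.0, 1.3]
grip_width: 0.0118
grasp_force: 45.0
```

Request:
{"fn": "move_arm", "kwargs": {
  "targets": [
    [0.0,[0,0,-0.04],[0,0,0]],
    [0.0,[0,0,-0.09],[0,0,0]],
    [0.0,[0,0,-0.15],[0,0,0]],
    [0.0,[-0.03,0.003,-0.15],[0,0,-0.18]],
    [0.0,[-0.06,0.006,-0.15],[0,0,-0.36]],
    [0.0,[-0.1,0.01,-0.15],[0,0,-0.54]],
    [0.0,[-0.13,0.014,-0.15],[0,0,-0.72]],
    [0.0,[-0.17,0.018,-0.15],[0,0,-0.9]],
    [0.0,[-0.2,0.02,-0.15],[0,0,-1.08]],
    [0.0,[-0.24,0.025,-0.15],[0,0,-1.26]],
    [0.0,[-0.283,0.03,-0.15],[0,0,-1.44]],
    [0.0,[-0.283,0.03,-0.15],[0,0,-1.6]]
  ]
}}

```text
time_s: 23.35
eef_pos: [0.5405, 0.0326, 0.1858]
tool_rot: [-3.14, 0.0, -0.125]
contact_force: [-0.5, -0.6, -2.0]
grip_width: 0.012
grasp_force: 45.0
```

```bash
python3 - <<'E'
from h import *
np.set_printoptions(precision=4,suppress=True)
s=r.state();print(s['eef_pos'],s['grip_width'],s['qpos'],move([.5632,.3156,.187],1.7488))
E
```

```text
[0.5405 0.0326 0.1858] 0.01199170973832346 [-0.1005  0.1528  1.6463  0.0014  1.3428  1.5946] (array([-0.0126, -0.2836, -0.0008]), array([-0.0013, -0.001 , -1.8734]))
```

Request:
{"fn": "move_arm", "kwargs": {
  "targets": [
    [0.0,[0,-0.02,-0.001],[0,0,-0.18]],
    [0.0,[-0.002,-0.05,-0.001],[0,0,-0.36]],
    [0.0,[-0.003,-0.08,-0.001],[0,0,-0.54]],
    [0.0,[-0.004,-0.11,-0.001],[0,0,-0.72]],
    [0.0,[-0.005,-0.14,-0.001],[0,0,-0.9]],
    [0.0,[-0.006,-0.17,-0.001],[0,0,-1.08]],
    [0.0,[-0.008,-0.2,-0.001],[0,0,-1.26]],
    [0.0,[-0.01,-0.23,-0.001],[0,0,-1.44]],
    [0.0,[-0.012,-0.26,-0.001],[0,0,-1.62]],
    [0.0,[-0.013,-0.284,-0.001],[0,0,-1.8]],
    [0.0,[-0.013,-0.284,-0.001],[-0.001,-0.001,-1.873]],
    [0.0,[-0.013,-0.284,-0.001],[-0.001,-0.001,-1.873]]
  ]
}}

```text
time_s: 24.85
eef_pos: [0.5657, 0.313, 0.1866]
tool_rot: [-3.141, 0.001, 1.738]
contact_force: [0.6, 0.6, -1.3]
grip_width: 0.0118
grasp_force: 45.0
```

```bash
python3 - <<'E'
from h import *
np.set_printoptions(precision=4,suppress=True)
s=r.state();print(s['eef_pos'],s['tool_rot'],s['grip_width'],s['qpos'],move([.5632,.3156,.187],1.7488))
y=.178;u=np.array([np.cos(y),np.sin(y)]);v=np.array([-u[1],u[0]]);o=np.array([.5632,.3156])
P=lambda x,yy,z:[*(o+u*x+v*yy),z]
T=s['eef_pos'];yt=s['tool_rot'][2]+np.pi/2;a=np.array([np.cos(yt),np.sin(yt)]);b=np.array([-a[1],a[0]])
Q=lambda x,yy,z:[*(T[:2]+a*x+b*yy),T[2]-.0365+z]
# upper's expected ear tips and corners (if centred on TCP); lower's rim corners
im,c,s=look('w7',[Q(.06,.058,.009),Q(.06,-.058,.009),Q(-.02,.058,.009),Q(-.02,-.058,.009),Q(.097,.033,.055),Q(-.097,.033,.055),Q(.097,-.033,.055),Q(-.097,-.033,.055)])
a=cv2.imread('pics/w7.png');cv2.imwrite('pics/w7.png',cv2.resize(a,(800,500)))
E
```

```text
[0.5657 0.313  0.1866] [-3.1407  0.0015  1.7385] 0.011783096497555006 [ 0.3723  0.3713  1.3717 -0.0013  1.3997  0.2048] (array([ 0.003 , -0.002 , -0.0004]), array([-0.0009,  0.0015, -0.0103]))
```

View pics/w7.png

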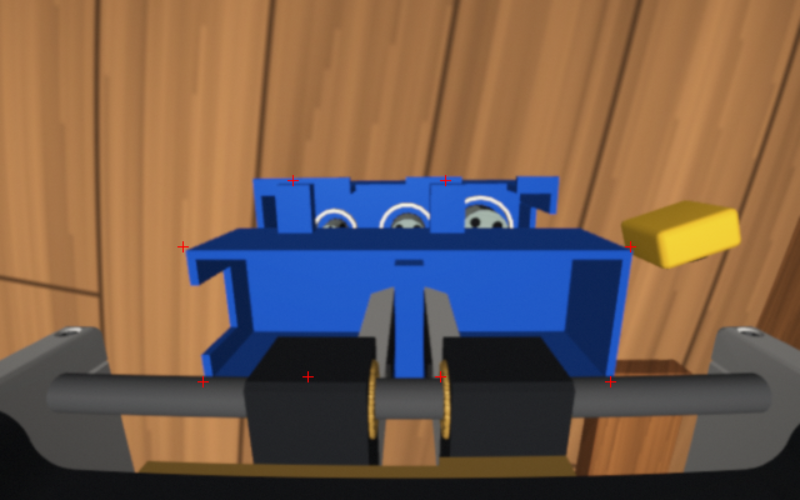

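The upper tote hangs level and turned the right way. Its cut-away front is at the left, above the small-saw (back) end of the lower tote. Corners agree with the marks to under 2 mm. I'll centre it and lower to just above contact.

Request:
{"fn": "move_arm", "kwargs": {
  "targets": [
    [0.0,[0.004,-0.002,0],[0,0.001,-0.01]],
    [0.0,[0.004,-0.002,0.01],[0,0.001,-0.01]],
    [0.0,[0.004,-0.002,0.03],[0,0.001,-0.01]],
    [0.0,[0.004,-0.002,0.045],[0,0.001,-0.01]],
    [0.0,[0.004,-0.002,0.055],[0,0.001,-0.01]],
    [0.0,[0.004,-0.002,0.06],[0,0.001,-0.01]],
    [0.0,[0.004,-0.002,0.06],[0,0.001,-0.01]]
  ]
}}

```text
time_s: 25.78
eef_pos: [0.5636, 0.3162, 0.1273]
tool_rot: [3.141, 0.0, 1.749]
contact_force: [-0.1, 0.4, -1.1]
grip_width: 0.0117
grasp_force: 45.0
```

```bash
python3 - <<'E'
from h import *
np.set_printoptions(precision=4,suppress=True)
s=r.state();print(s['eef_pos'],s['tool_rot'],s['contact_force'],move([.5632,.3156,.1155],1.7488))
E
```

```text
[0.5636 0.3162 0.1273] [3.1413 0.0003 1.7487] [-0.1104  0.3534 -1.1376] (array([-0.0006, -0.0005,  0.0118]), array([ 0.0003,  0.0003, -0.0001]))
```

Request:
{"fn": "move_arm", "kwargs": {
  "targets": [
    [0.0,[0,0,0.004],[0,0,0]],
    [0.0,[0,0,0.008],[0,0,0]],
    [0.0,[0,0,0.0115],[0,0,0]],
    [0.0,[0,0,0.0115],[0,0,0]],
    [0.0,[0,0,0.0115],[0,0,0]]
  ]
}}

```text
time_s: 26.4
eef_pos: [0.5637, 0.3163, 0.1163]
tool_rot: [3.141, 0.0, 1.749]
contact_force: [-0.9, -0.7, -1.8]
grip_width: 0.0117
grasp_force: 45.0
```

```bash
python3 - <<'E'
from h import *
s=r.state();print(s['eef_pos'],s['contact_force'],s['wrist_torque'])
cv2.imwrite('pics/s8.png',cv2.resize(eyes.get_image('side')[80:180,220:380],(800,500),interpolation=cv2.INTER_CUBIC)[:,:,::-1])
E
```

```text
[0.56372109 0.31632272 0.11625228] [-0.85218516 -0.71246295 -1.76634859] [-0.00408806 -0.1106155   0.01404142]
```

View pics/s8.png

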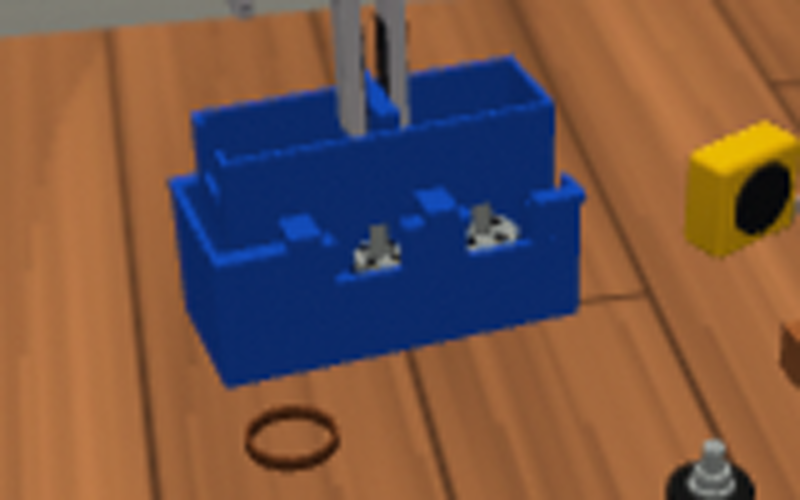

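The ears at (300,228) and (437,200) sit over solid rim sections, clear of the notches. I'll lower the last millimetre, release and withdraw.

Request:
{"fn": "move_arm", "kwargs": {
  "targets": [
    [0.0,[0,0,0.001],[0,0,0]],
    [0.0,[0,0,0.001],[0,0,0]],
    [0.04,[0,0,0.001],[0,0,0]],
    [0.04,[0,0,0.001],[0,0,0]],
    [0.04,[0,0,0.001],[0,0,0]],
    [0.04,[0,0,0.001],[0,0,0]],
    [0.04,[0,0,-0.03],[0,0,0]],
    [0.04,[0,0,-0.08],[0,0,0]],
    [0.04,[0,0,-0.13],[0,0,0]],
    [0.04,[0,0,-0.16],[0,0,0]],
    [0.04,[0,0,-0.16],[0,0,0]],
    [0.04,[0,0,-0.16],[0,0,0]]
  ]
}}

```text
time_s: 27.95
eef_pos: [0.5627, 0.316, 0.2742]
tool_rot: [-3.14, 0.001, 1.749]
contact_force: [-0.2, 0.6, 0.2]
grip_width: 0.0399
grasp_force: 0.0
```

```bash
python3 - <<'E'
from h import *
s=r.state();print(s['eef_pos'],s['contact_force'])
a=cv2.resize(eyes.get_image('side')[80:180,220:380],(560,350),interpolation=cv2.INTER_CUBIC)
b=cv2.resize(eyes.get_image('wrist'),(560,350))[:240]
cv2.imwrite('pics/s9.png',np.vstack([a,b])[:,:,::-1])
E
```

```text
[0.56272715 0.31599158 0.27420575] [-0.24802727  0.62752273  0.22349364]
```

View pics/s9.png

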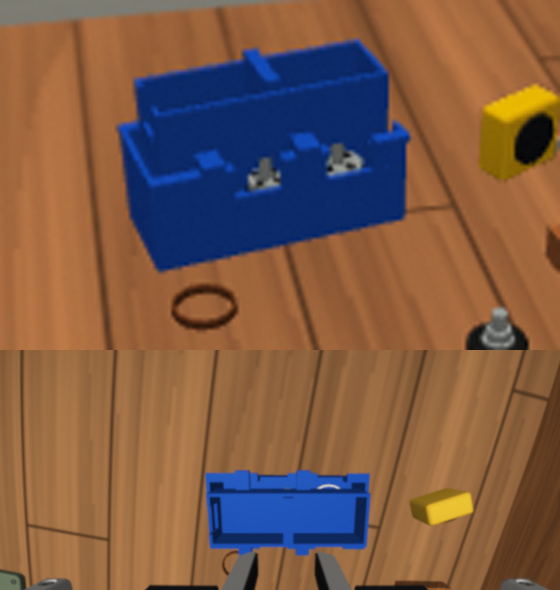

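The tote is stacked level and centred, with its ears on the rim at (210,160) and (303,141) and the gripper clear, so I'm handing in.

```bash
python3 -c "
from plant import ticket;print(ticket.finish_job())"
```

```text
the job is handed in; nothing more can be done
None
```

The job is handed in at about 28 s of robot time, with no verdict returned: in the last pictures the three saws stand in their own rings, the empty tote sits turned and level on the rim, the gripper is clear, and no move touched the drums.

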